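# Pinch the tabs and take the snap cover off the long rivet case

## Task

Open the longer of the two snap-cover rivet cases: pinch the two tabs on the sides of its cover together to free it, lift the cover straight off and lay it, right way up, in the middle of the grey board without dropping it. The case itself stays standing where it is on the bench, and the shorter case is left alone.

Things in the scene. Friction and masses are not known exactly. Their poses are not given: they have to be found in the camera images.
- long_cover (a point): White cap 120 (x) x 46 (y) x 34 mm on the LONG case. Point midway between its 2 press tabs, 18 mm over the cap's lower rim; z up. Grey ribbed tabs (30 long, 24 tall), one midway on each long side, stand 8 mm proud: 62 mm over both. Each slides in 6 mm on a spring (3 N starts it, 7 N to its stop: 50 mm over both); hooks free from 4 mm. Grip 15-30 N, keep gripping to carry. 0.11 kg.
- long_case: The LONG case under that cap: grey open trough 120 x 46 x 40 mm, 0.5-0.8 kg, loose on the bench. Origin: centre of underside, x along it. Sides flush with the cap, so fingers may reach down past the tabs. If the tabs are not pressed home it comes up with the cap. The cap's tongues reach 14 mm below its rim, into the case; set down, the cap stands on them, its point 32 mm over the surface.
- short_cover (a point): The same point on the cap of the SHORT case, a bystander: cap 80 mm long (x) x 46 x 34 mm on a case 80 x 46 x 40 mm, with the same tabs; 74 mm tall in all, like the long one. Leave alone.
- lay_board: Flat grey laminate board 180 x 180 x 18 mm, fixed on the bench. Origin at the centre of its underside; its top is 18 mm above the bench.
Things that resemble listed ones, but are neither listed nor needed, are in the scene too. Leave any orange or pink look-alike of the part that bears long_cover alone.

How it is judged:
On the way:
1. the cover of the long case is lifted clear above its case, which stays standing on the bench (z of long_cover in the frame of long_case above 0.075 m and height (world z) of long_case below 0.01 m and angle between long_case's own z axis and vertical below 0.15 rad), for 0.1 s.
At the end, for the whole second after the job is handed in: The long case's cover lies right way up (within 10 degrees) on the grey board, its centre within 35 mm of the board's centre; the long case stands upright on the bench within 60 mm of where it stood; the short case and its cover are within 30 mm of where they were (horizontal distance between long_cover and lay_board below 0.035 m and height (world z) of long_cover between 0.042 and 0.058 m and angle between long_cover's own z axis and vertical below 0.17 rad and height (world z) of long_case below 0.01 m and angle between long_case's own z axis and vertical below 0.15 rad and distance of long_case from where it was at the start of the episode below 0.06 m and distance of short_cover from where it was at the start of the episode below 0.03 m); the robot touches nothing.
It fails at once if the long case is lifted off the bench (more than 30 mm) (height (world z) of long_case above 0.03 m).
It fails at once if the short case or its cover is moved more than 30 mm (distance of short_cover from where it was at the start of the episode above 0.03 m).
It fails at once if the cover is dropped (moves faster than 0.7 m/s while nothing of the gripper touches it: a fall of about 25 mm) (contact force between the fingers and long_cap below 0.05 N and height (world z) of long_cover below 0.4 m and linear speed of long_cap above 0.7 m/s).
It also fails if it takes over 43 s, if anything falls off the work surface, if the arm or the gripper's body presses on something with over 40 N, if the wrist force passes 120 N, or if a joint passes its speed limit or range.

## Robot

A 7-joint arm with a two-finger parallel gripper is mounted at the origin on a cart in front of the work surface, level with it; the furniture and walls round the work are solid. World frame = base frame: x ahead of the robot, y to its left, z up, the work surface at z = 0. Lengths are in m, angles in rad, forces in N, time in s.
With the tool pointing down it reaches from about 0.375 to 0.925 m from the base axis. Payload 3.1 kg.
Tool frame: the origin (TCP) lies between the finger pads; the fingertips stand 19 mm ahead of it and the grasp point (between the pads) is the TCP; z points along the fingers, y is the line along which they close (so a half turn about z gives the same grasp; the last joint's range is limited). The gripper opens to 85 mm and grips with 20 to 120 N. Pads are 22 mm wide; open, the fingers measure 114 mm over their backs; the gripper's body (76 mm by 85 mm) begins 54 mm behind the grasp point. The pads swing forward as they close: fully open they stand 13 mm farther back than shut.
Start: joints at [-1.276, 0.383, 0.044, 1.598, -0.018, 1.161, -0.05], TCP at [0.249, 0.601, 0.25] pointing down, gripper open.
Joint ranges: [-2.61, 2.61], [-0.41, 2.15], [-1.48, 1.57], [0, 2.5], [-1.57, 4.71], [0.05, 1.97], [-2.85, 2.85]. Speed limits (rad/s): [2.79, 2.79, 3.14, 3.14, 3.14, 3.14, 3.14].

## Interface

Orientations are given as a unit quaternion [x, y, z, w].
In Python, from bench import move_ptp, movel, move_j, move_gripper, pause, inverse_kinematics, read_camera, camera_params, MotionError, sign_off, look_for, tip_of, read_time_s, read_qpos, read_joint_vel, read_effort, read_eef_pos, read_tcp_rot, read_ft_force, read_ft_torque, read_finger_gap, read_grasp_force gives the robot as it stands. Calls block until the motion is done:
- move_ptp(position, orientation): joint-space move of the TCP to a pose.
- movel(position, orientation=None, speed=0.15): straight line of the TCP; orientation=None keeps the orientation; speed is the mean speed in m/s.
- move_j(angles): joint-space move.
- move_gripper(opening, effort=None): finger opening in m; effort is the grip in N (None keeps the last); returns when the fingers have stopped.
- pause(seconds).
- inverse_kinematics(position, orientation): joint angles nearest the present ones, or None.
- read_camera(name): name is "scene" or "top" or "wrist"; returns the picture (384x512x3 uint8, red, green, blue); there is no depth.
- camera_params(name): a dict with "K" (3x3 intrinsics, pixels), "dist_coeffs" ([k1, k2, p1, p2, k3] as OpenCV has them; the pictures are not rectified), "camera_from_world" (4x4, takes a point from world to camera coordinates). Camera axes: x right, y down, z forward; pixel columns grow to the right and rows downward; lengths in m; the calibration is good to about 2 mm. A picture is of the moment at which its call begins: read the wrist's pose just before it. camera_params takes no time and is no camera call; for the wrist camera it gives the pose at the moment of the call.
A pose or a line that the arm cannot do raises MotionError and nothing moves.
- sign_off(): hands the job in; it is judged then, once.
Trained networks look in the newest picture that a camera, given by its name, has taken for a name from the list of things; names that differ only in an ending like _2 or _b are one class to them, and where a whole thing is asked for, a point or a joint stands for the part that bears it (a point fixed in the world has none). Each returns a list of dicts, best first, with "confidence" (0 to 1); they miss things now and then, are a little off and sometimes report something else, mostly with a low value. They report only what shows in the picture. A call takes as long as a camera call. They do not tell look-alikes from the thing itself.
- look_for(camera, name): "at" ([column, row] in pixels, amid what is visible of it).
- tip_of(camera, name): "at" ([column, row] in pixels: a listed point, or the origin of a listed thing).
Readings, each from a call of its own:
- read_time_s(): time.
- read_qpos(): joint angles.
- read_joint_vel(): joint speeds.
- read_effort(): joint torques, N m.
- read_eef_pos(): TCP position.
- read_tcp_rot(): TCP orientation.
- read_ft_force(): force on the tool from outside, world axes, zero at the start.
- read_ft_torque(): the same for the moment, N m.
- read_finger_gap(): finger opening in m.
- read_grasp_force(): force on a finger pad.
Only numpy, scipy, OpenCV 4.12 (cv2) and the standard library are available. Lean on these libraries where they do the work, as an engineer would, in place of code of your own. Each camera call takes 0.05 s, during which the arm holds its last target. There are 200 camera calls.

## Working session

There is one attempt and no reset: what is moved stays moved. The work goes in short steps, each a Python script; the robot and the scene stay as the last script left them, time stands still between calls to the robot, and variables do not carry over. Pictures are saved under pics/ and viewed, at most 10 in all, crops included, and the job is handed in when it is done.

```bash
mkdir -p pics
cat > h.py <<'E'
from bench import *
import numpy as np, cv2
from scipy.spatial.transform import Rotation as R
def snap(c,f):
    im=read_camera(c); cv2.imwrite('pics/'+f,im[:,:,::-1]); return im
def ray(c,px):
    p=camera_params(c);K=np.array(p['K']);d=np.array(p['dist_coeffs']);T=np.array(p['camera_from_world'])
    u=cv2.undistortPoints(np.array([[px]],float),K,d)[0,0]
    Rm=T[:3,:3];o=-Rm.T@T[:3,3];return o,Rm.T@np.array([u[0],u[1],1])
def onz(c,px,z):
    o,d=ray(c,px);return o+d*(z-o[2])/d[2]
def proj(c,pt):
    p=camera_params(c);T=np.array(p['camera_from_world'])
    return cv2.projectPoints(np.array([pt],float),cv2.Rodrigues(T[:3,:3])[0],T[:3,3],np.array(p['K']),np.array(p['dist_coeffs']))[0][0,0]
E
python3 - <<'E'
from h import *
for c in ('top','scene'):
    snap(c,c+'0.png')
    for n,z in(('long_cover',.058),('short_cover',.058),('lay_board',0),('long_case',0)):
        for k,f in(('tip',tip_of),('look',look_for)):
            for r in f(c,n)[:4]: print(c,n,k,np.round(r['at']),round(r['confidence'],2),onz(c,r['at'],z).round(3))
print(read_time_s())
E
```

```text
top long_cover tip [317. 226.] 0.97 [ 0.398 -0.265  0.058]
top long_cover tip [316. 176.] 0.58 [ 0.558 -0.261  0.058]
top long_cover tip [382. 134.] 0.57 [ 0.696 -0.474  0.058]
top long_cover look [382. 135.] 0.96 [ 0.693 -0.471  0.058]
top long_cover look [318. 176.] 0.6 [ 0.557 -0.269  0.058]
top long_cover look [318. 225.] 0.57 [ 0.403 -0.27   0.058]
top short_cover tip [221. 177.] 0.82 [0.551 0.043 0.058]
top short_cover look [222. 176.] 0.96 [0.553 0.04  0.058]
top lay_board tip [154. 184.] 0.95 [0.528 0.274 0.   ]
top lay_board look [156. 184.] 0.79 [0.528 0.269 0.   ]
top long_case tip [223. 180.] 0.39 [0.545 0.042 0.   ]
scene long_cover tip [389. 217.] 0.94 [ 0.649 -0.481  0.058]
scene long_cover tip [271. 249.] 0.59 [ 0.366 -0.292  0.058]
scene long_cover tip [298. 207.] 0.57 [ 0.571 -0.256  0.058]
scene long_cover look [296. 207.] 0.88 [ 0.57  -0.25   0.058]
scene long_cover look [273. 249.] 0.71 [ 0.372 -0.295  0.058]
scene long_cover look [296. 228.] 0.34 [ 0.478 -0.3    0.058]
scene short_cover tip [212. 187.] 0.7 [0.541 0.025 0.058]
scene short_cover look [212. 186.] 0.58 [0.547 0.029 0.058]
scene lay_board tip [153. 190.] 0.83 [0.509 0.261 0.   ]
scene lay_board tip [210. 185.] 0.2 [0.637 0.114 0.   ]
scene lay_board look [150. 188.] 0.9 [ 0.513  0.279 -0.   ]
scene long_case tip [296. 224.] 0.86 [ 0.573 -0.251  0.   ]
scene long_case look [298. 224.] 0.69 [ 0.575 -0.255  0.   ]
0.9
```

View pics/top0.png

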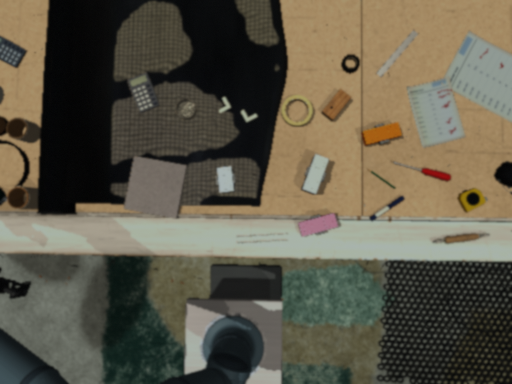

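View pics/scene0.png

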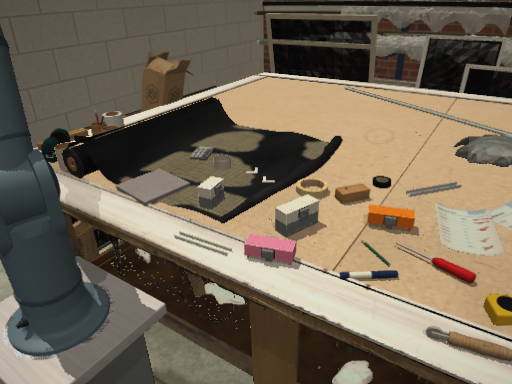

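Candidates in the top view are: the white long case (317,175), the white short case (224,179), a pink look-alike (318,224) and an orange look-alike (382,134). A brown block (336,105) is also in view. By the description I choose the white one at (317,175), about (0.557, -0.265), and will check it from close by.

```bash
cat >> h.py <<'E'
def down(a): return (R.from_euler('z',a)*R.from_euler('x',np.pi)).as_quat()
E
python3 - <<'E'
from h import *
print(read_qpos(), read_tcp_rot())
a=-0.42
for b in (a,a+np.pi): print(b,inverse_kinematics([.557,-.265,.28],down(b)))
q=[inverse_kinematics([.557,-.265,.28],down(b)) for b in (a,a+np.pi)]
b=a if q[0] is not None and (q[1] is None or abs(q[0][6])<abs(q[1][6])) else a+np.pi
move_ptp([.557,-.265,.28],down(b)); print(b,read_time_s())
snap('wrist','w1.png')
for n in('long_cover','long_case'):
  for f in (tip_of,look_for):
    for r in f('wrist',n)[:3]: print(n,np.round(r['at']),round(r['confidence'],2),onz('wrist',r['at'],.058 if n=='long_cover' else 0).round(3))
print(read_qpos())
E
```

```text
[-1.2757943   0.38286853  0.04391926  1.59787155 -0.01790189  1.1612138
 -0.04990191] [ 1.95128090e-01  9.80777767e-01  1.68591613e-05 -6.76997346e-06]
-0.42 [-0.47368959  0.51992893  1.15675677  1.68643809 -0.49677556  1.2674901
 -1.20188159]
2.721592653589793 [-0.31293804  0.39782553  0.88517048  1.68086515 -0.3251944   1.21847403
  1.7987267 ]
-0.42 4.1167
long_cover [248. 158.] 0.98 [ 0.567 -0.257  0.058]
long_cover [300. 250.] 0.57 [ 0.417 -0.269  0.058]
long_cover [248. 156.] 0.94 [ 0.571 -0.259  0.058]
long_cover [343.  11.] 0.82 [ 0.679 -0.425  0.058]
long_cover [299. 247.] 0.56 [ 0.422 -0.271  0.058]
[-0.47401383  0.51992166  1.15646707  1.68639224 -0.4967779   1.26750668
 -1.20184946]
```

View pics/w1.png

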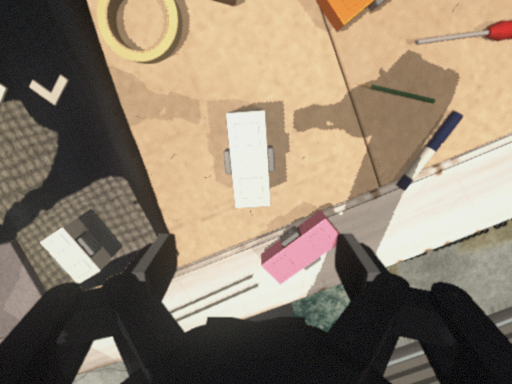

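The wrist view shows the white long case at (249,158) with grey tabs at (228,160) and (270,158). The pink look-alike is at (300,247), the orange one at (345,8), and the short case is at the lower left, around (75,250). Next I segment the cap's top face for an exact centre and yaw.

```bash
cat >> h.py <<'E'
def cap(f=None,z=.074,seed=None):
    im=read_camera('wrist') if f is None else cv2.imread(f)[:,:,::-1].copy()
    hsv=cv2.cvtColor(im,cv2.COLOR_RGB2HSV)
    m=((hsv[...,2]>150)&(hsv[...,1]<40)).astype(np.uint8)
    m=cv2.morphologyEx(m,cv2.MORPH_CLOSE,np.ones((5,5)))
    m=cv2.morphologyEx(m,cv2.MORPH_OPEN,np.ones((9,9)))
    l=cv2.connectedComponents(m)[1]; L=l[int(seed[1]),int(seed[0])]
    c=cv2.findContours((l==L).astype(np.uint8),cv2.RETR_EXTERNAL,cv2.CHAIN_APPROX_NONE)[0][0]
    w=np.array([onz('wrist',p,z)[:2] for p in c[:,0].astype(float)])
    r=cv2.minAreaRect((w*1000).astype(np.float32)); b=cv2.boxPoints(r)/1000
    e=b[1]-b[0] if np.linalg.norm(b[1]-b[0])>np.linalg.norm(b[2]-b[1]) else b[2]-b[1]
    a=np.arctan2(e[1],e[0]); a=(a+np.pi/2)%np.pi-np.pi/2
    return np.array(r[0])/1000,r[1],a,L
E
python3 - <<'E'
from h import *
print(cap('pics/w1.png',seed=(249,150)))
for r in tip_of('wrist','long_cover')[:1]:print(r)
c=cap('pics/w1.png',seed=(249,150))
for z in (.0,.5,1): pass
print(proj('wrist',[*c[0],.074]),camera_params('wrist')['camera_from_world'])
print(read_eef_pos(),read_finger_gap())
E
```

```text
(array([ 0.56705896, -0.25827554]), (57.87235641479492, 118.93414306640625), np.float32(-0.40214074), np.int32(1))
{'at': [248.4, 158.5], 'confidence': 0.98}
[248.44040032 160.92968558] [[-4.07360193e-01 -9.13267333e-01 -6.72185358e-04 -1.37576507e-02]
 [-8.73012896e-01  3.89188499e-01  2.93906100e-01  5.43489698e-01]
 [-2.68153233e-01  1.20312472e-01 -9.55834061e-01  5.89207305e-01]
 [ 0.00000000e+00  0.00000000e+00  0.00000000e+00  1.00000000e+00]]
[ 0.55709902 -0.26479602  0.27994849] 0.08572114476468055
```

Run:
```python
from h import *
movel([.567,-.257,.20],down(-.40),speed=.15)
im=snap('wrist','w2.png'); 
t=tip_of('wrist','long_cover')
for r in t[:3]: print(np.round(r['at'],1),r['confidence'],onz('wrist',r['at'],.058).round(4))
try: print(cap('pics/w2.png',seed=np.array(t[0]['at'])-[0,5]))
except Exception as e: print(e)
print(proj('wrist',[.567,-.257,.074]),read_time_s())
u,v=map(int,t[0]['at']); x,y=max(u-120,0),max(v-120,0)
cv2.imwrite('pics/c2.png',cv2.resize(im[y:y+240,x:x+240,::-1],None,fx=2.5,fy=2.5)); print(x,y)
```

```text
[312.2 285. ] 0.87 [ 0.4261 -0.2684  0.058 ]
[258.6 179.9] 0.62 [ 0.5671 -0.2601  0.058 ]
(array([ 0.51401007, -0.23393143]), (692.2337646484375, 443.227783203125), np.float32(1.1705843), np.int32(0))
[255.79027893 185.72599026] 5.2083
192 165
```

View pics/c2.png

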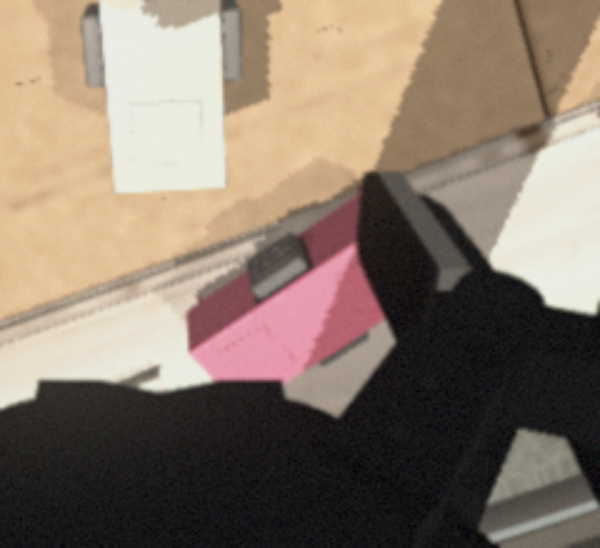

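The network's best hit was the pink look-alike at (312,285). The white long case is at about (258,180), so I crop there.

Run:
```python
from h import *
im=cv2.imread('pics/w2.png'); cv2.imwrite('pics/c3.png',cv2.resize(im[80:280,160:360],None,fx=3,fy=3))
```

```text
(no output)
```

View pics/c3.png

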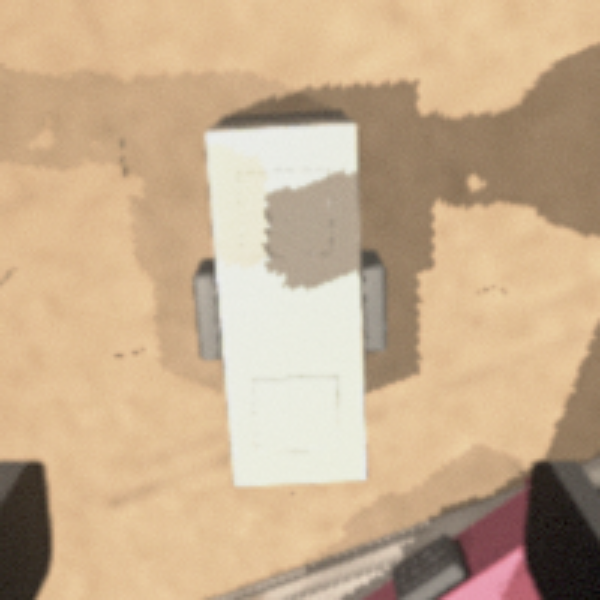

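The crop shows the white cap with two grey tabs, at crop (207,310) and (374,303), and no orange or pink on it. Its top-face corners are (206,131), (357,123), (367,480) and (235,487). I compute the pose from those corners, then grasp.

Run:
```python
from h import *
P=np.array([onz('wrist',np.array(p)/3+[160,80],.074)[:2] for p in((206,131),(357,123),(367,480),(235,487))])
f=(P[0]+P[1])/2;b=(P[2]+P[3])/2;d=f-b
c=P.mean(0);a=np.arctan2(d[1],d[0])
print(P.round(4),c,a,np.linalg.norm(d),np.linalg.norm(P[0]-P[1]),np.linalg.norm(P[2]-P[3]))
t=[onz('wrist',np.array(p)/3+[160,80],.068)[:2] for p in((207,262),(373,255))]; print(t)
np.save('pose.npy',[*c,a])
```

```text
[[ 0.6304 -0.2573]
 [ 0.6149 -0.2999]
 [ 0.5028 -0.2594]
 [ 0.5179 -0.2167]] [ 0.5665041  -0.25833406] -0.3465798303984209 0.11938416185310154 0.04538243405984865 0.045263214260816184
[array([ 0.59249227, -0.23971117]), array([ 0.5738104 , -0.28973211])]
```

Run:
```python
from h import *
x,y,a=np.load('pose.npy'); q=down(a)
movel([x,y,.12],q,speed=.1)
movel([x,y,.057],q,speed=.06)
print(read_ft_force(),read_eef_pos(),read_finger_gap())
move_gripper(.045,25); pause(.3)
print(read_finger_gap(),read_grasp_force(),read_ft_force(),read_time_s())
```

```text
[-0.06902077  0.8863765  -0.0966889 ] [ 0.56685828 -0.25865034  0.05748838] 0.08557983037105585
0.04924231418895468 26.64936661720276 [-1.63384865  1.54158072  6.79671859] 8.0917
```

Run:
```python
from h import *
x,y,a=np.load('pose.npy'); q=down(a)
movel([x,y,.067],q,speed=.03)
print(read_finger_gap(),read_grasp_force(),read_ft_force())
movel([x,y,.082],q,speed=.03)
print(read_finger_gap(),read_grasp_force(),read_ft_force(),read_time_s())
snap('scene','s1.png'); 
im=cv2.imread('pics/s1.png'); cv2.imwrite('pics/s1c.png',cv2.resize(im[150:280,220:370],None,fx=4,fy=4))
```

```text
0.04901742319846826 26.35782390832901 [ 0.09528802 -0.17886672 -1.41806571]
0.04906870490375932 26.354746520519257 [-0.73755529  0.76922608 -1.13197318] 9.225
```

View pics/s1c.png

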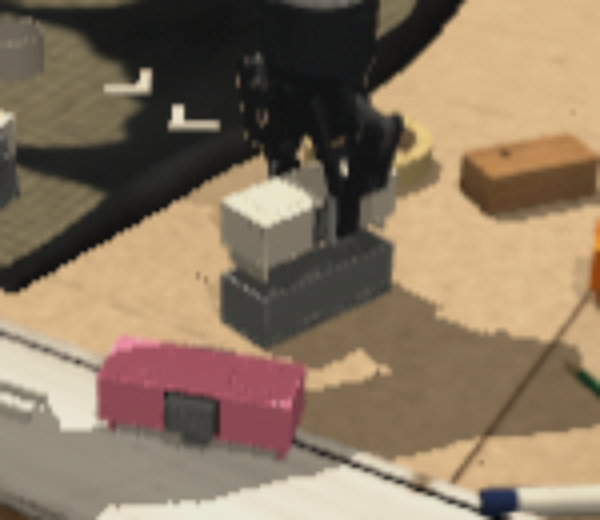

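The cover is off and held, with a 1.1 N load that matches its mass, and the case is still standing on the bench. I lift, carry it over and check the board's centre from the wrist camera.

Run:
```python
from h import *
x,y,a=np.load('pose.npy')
P=[onz('top',p,.018) for p in((133,157),(186,162),(179,216),(125,210))]; print(np.mean(P,0))
movel([x,y,.22],down(a),speed=.1)
c=np.mean(P,0)[:2]
tgt=[c[0]-.06,c[1],.24]
ok=[(b,inverse_kinematics(tgt,down(b))) for b in (a,0,.3,.6)]
for o in ok: print(o)
b=[o for o in ok if o[1] is not None][0][0]
move_ptp(tgt,down(b)) if False else movel(tgt,down(b),speed=.2)
print(b,read_finger_gap(),read_grasp_force(),read_ft_force(),read_time_s(),read_eef_pos())
snap('wrist','w4.png')
for f in(tip_of,look_for):
  for r in f('wrist','lay_board')[:2]: print(np.round(r['at']),r['confidence'],onz('wrist',r['at'],0 if f is tip_of else .018).round(4))
print(camera_params('wrist')['camera_from_world'])
```

```text
[0.5204362  0.26474752 0.018     ]
(np.float64(-0.3465798303984209), array([-1.29210749,  0.20419797,  0.78021049,  1.92350519, -0.16266643,
        1.0775111 , -2.36221123]))
(0, array([-1.72150532,  0.67715142,  1.53460347,  1.93453728, -0.71559727,
        1.26771278, -1.51407129]))
(0.3, array([-1.71417279,  0.55828231,  1.45011981,  1.9344731 , -0.59919166,
        1.20113064, -1.31426437]))
(0.6, array([-1.65798894,  0.39621595,  1.28974603,  1.93350685, -0.42260278,
        1.12918034, -1.17138482]))
-0.3465798303984209 0.04904950821317666 26.35551542043686 [ 0.05844942 -0.88255017 -1.13521311] 13.625 [0.46066297 0.2638561  0.24001451]
[235. 119.] 0.67 [0.5215 0.2712 0.    ]
[226.  94.] 0.89 [0.5531 0.2694 0.018 ]
[[-3.40507108e-01 -9.40241701e-01 -6.73168516e-04  4.06309184e-01]
 [-8.98786114e-01  3.25283615e-01  2.93894692e-01  2.93870494e-01]
 [-2.76113075e-01  1.00678266e-01 -9.55837568e-01  4.70355806e-01]
 [ 0.00000000e+00  0.00000000e+00  0.00000000e+00  1.00000000e+00]]
```

View pics/w4.png

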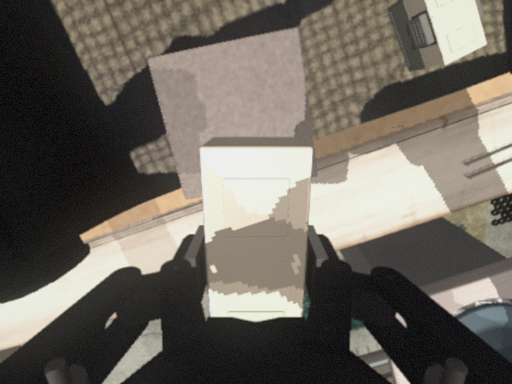

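The cap is held level and centred in the fingers. The board's far corners are at (150,59) and (298,28), and its near-left corner is at about (188,198). I check the centre from the far edge and set the cap down.

Run:
```python
from h import *
x,y,a=np.load('pose.npy')
A,B=[onz('wrist',p,.018)[:2] for p in((150,59),(298,28))]
d=B-A; n=np.array([d[1],-d[0]])/np.linalg.norm(d); c=(A+B)/2+n*.09
if c[0]>A[0]: c=(A+B)/2-n*.09
print(np.linalg.norm(d),c)
c=(c+[.5205,.266])/2 if np.linalg.norm(c-[.5205,.266])<.02 else np.array([.521,.267])
q=down(a)
movel([*c,.24],q,speed=.15); movel([*c,.075],q,speed=.1); movel([*c,.056],q,speed=.04)
f0=read_ft_force()[2]; z=.056
while z>.046:
    z-=.001; movel([*c,z],q,speed=.02); f=read_ft_force()[2]
    if f-f0>3: break
print(z,f0,f,read_eef_pos(),read_finger_gap(),read_time_s())
```

```text
0.17542634040052818 [0.51816787 0.26719488]
0.049999999999999996 -0.773037820670718 5.7664627421723065 [0.51943221 0.26662506 0.05077358] 0.04916961206235735 18.2417
```

Run:
```python
from h import *
x,y,a=np.load('pose.npy')
move_gripper(.060); move_gripper(.085); pause(.2)
p=read_eef_pos(); print(read_finger_gap(),read_grasp_force(),read_ft_force())
movel([p[0],p[1],.13],down(a),speed=.06)
movel([p[0]-.06,p[1],.26],down(a),speed=.15)
snap('wrist','w5.png'); r=tip_of('wrist','long_cover')
for k in r[:3]: print(k,onz('wrist',k['at'],.05))
snap('scene','s5.png'); print(read_time_s())
w=cv2.imread('pics/w5.png');s=cv2.imread('pics/s5.png')
cv2.imwrite('pics/f.png',cv2.resize(np.hstack([w,s]),(800,300)))
```

```text
0.0849959277963515 0.0 [-1.01557574  0.17994659  0.14340437]
{'at': [237.4, 121.0], 'confidence': 0.8} [0.5176715  0.26889117 0.05      ]
21.825
```

View pics/f.png

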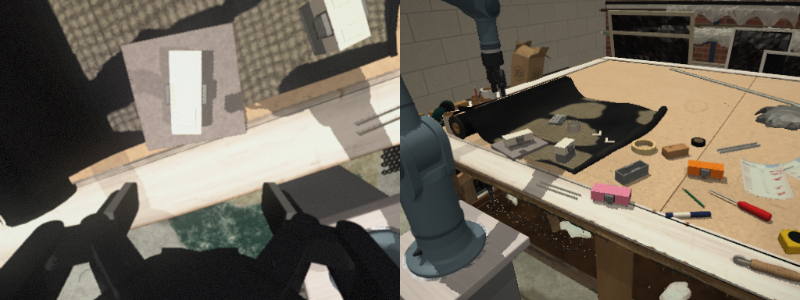

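The cap lies upright in the middle of the board, at (185,92) in the left view. The open long case stands in its place at (632,171) in the right view, and the short case looks undisturbed. Handing in.

```bash
python3 -c "
from bench import *
print(sign_off())"
```

```text
the job is handed in; nothing more can be done
None
```

The long case's cover was freed, lifted off and laid upright within a few millimetres of the grey board's centre by my estimate; its case stayed standing, the short case was not touched, and the job was handed in at about 22 s (no verdict was returned).

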